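Open the emergency kit by its concealed catch

ROBOT

A 7-joint arm with a two-finger parallel gripper is mounted at the origin on a cart in front of the work surface, level with it; the furniture and walls round the work are solid. World frame = base frame: x ahead of the robot, y to its left, z up, the work surface at z = 0. Lengths are in mm, angles in rad, forces in N, time in s.
With the tool pointing down it reaches from about 400 to 875 mm from the base axis. Payload 4.4 kg.
Tool frame: the origin (TCP) lies between the finger pads; the fingertips stand 22 mm ahead of it and the grasp point (between the pads) lies 3 mm ahead of it; z points along the fingers, y is the line along which they close (so a half turn about z gives the same grasp; the last joint's range is limited). The gripper opens to 85 mm and grips with 20 to 120 N. Pads are 22 mm wide; open, the fingers measure 114 mm over their backs; the gripper's body (76 mm by 85 mm) begins 54 mm behind the grasp point. The pads swing forward as they close: fully open they stand 13 mm farther back than shut.
Start: joints at [1.072, 0.628, 0.038, 1.517, -0.027, 0.996, -0.02], TCP at [272.647, -590.069, 253.313] pointing down, gripper open.
Joint ranges: [-3.06, 3.06], [-0.37, 2.12], [-1.25, 1.32], [0.18, 2.47], [-1.1, 4.24], [0.23, 1.98], [-2.94, 2.94]. Speed limits (rad/s): [2.57, 2.57, 3.14, 3.14, 3.14, 3.14, 3.14].

INTERFACE

Orientations are given as [roll, pitch, yaw] about the fixed x, y, z axes, in that order (R = Rz(yaw) Ry(pitch) Rx(roll)).
In Python, from cell import ctrl gives the robot as it stands.
- The arm moves only by the tool step_arm, never from a script. Its argument "plan" is a list of rows, each an object of numbers: "dx", "dy", "dz": the shift along the tool's x, y, z scaled (see below); "ax", "ay", "az": the turn, a rotation vector about the tool's x, y, z scaled (see below); "gripper": the opening, from 0 (shut) to 1 (fully open). A call has 1 to 20 rows; each row shifts and turns the commanded pose from where the row before left it, along the tool's axes as they then stand; what a row does not reach is not made up. The controller multiplies each number of a shift by 0.3 m and each number of a turn by 90 degrees. A row lasts 1/8 s, in which the tool goes at most 62.5 mm and 10.7 degrees, less where a joint would pass 70% of its speed; a pose out of reach is approached as far as the arm can. A call with a number of a shift or a turn outside -1 to 1 is refused whole. A call with a gripper value outside its range is refused whole. The fingers move at their own pace and stop on an object; the grip force is fixed at half the most. Time passes only in rows, so rows that do not move let the fingers close. It gives the time, the measured TCP pose, the force, the opening and the grip force at its end, in the units of the state.
- ctrl.read_state(): the state, without advancing time (a new reading comes with each control period).
- ctrl.get_image(name): name is "scene" or "top" or "wrist"; returns a dict with "color" (384x512x3 uint8, red, green, blue), "range_z" (384x512 float32, mm along the optical axis (not along the pixel's ray), 0 where there is no reading), "fx", "fy", "cx", "cy" (pixels), "k1" (the pictures are not rectified: a ray, as slopes to the right and down, at radius r is drawn at 1 + k1 r^2 times it, then the intrinsics apply), "T" (4x4, takes a point from camera to world coordinates); the wrist camera has in their place "T_tool_cam" (4x4, takes a point from camera to tool coordinates, whose origin is the TCP and whose axes are the flange's). Camera axes: x right, y down, z forward; pixel columns grow to the right and rows downward; lengths in mm; the calibration is good to about 2 mm. A picture is of the moment at which its call begins: read the wrist's pose just before it.
- ctrl.finish_job(): hands the job in; it is judged then, once.
The state is a dict: "clock": time; "qpos": joint angles; "qd": joint speeds; "tau": joint torques, N m; "eef_pos": TCP position; "tool_rot": TCP orientation; "force": force on the tool from outside, world axes, zero at the start; "torque": the same for the moment, N m; "width": finger opening in mm; "gripper_force": force on a finger pad.
Only numpy, scipy, OpenCV 4.12 (cv2) and the standard library are available. Lean on these libraries where they do the work, as an engineer would, in place of code of your own. Each camera call takes 0.05 s, during which the arm holds its last target. There are 200 camera calls.

TASK

The white emergency kit box with the green lid is kept shut by a concealed catch, so that visitors do not open it: somewhere along the dark grey panel on its front deck a push plate of the same grey, slightly recessed, gives way under the finger. Feel gently along the panel with the fingertips until you find it, press it in so that the lid springs up, then push the lid right back with the fingers until it stands open by itself. Grasp and lift nothing, do not lean hard on the box, and leave its contents and everything else on the table where they are.

Things in the scene. Friction and masses are not known exactly. Their poses are not given: they have to be found in the camera images.
- kit_box: White emergency kit box, fast to the table, 190 (x) x 320 (y) x 66 mm high; origin at the centre of its underside, x to its back, y to its left, z up. Its near part (x -95 to -35 mm) is a flat deck, top at z = 66 mm, with a grey panel let in; a green lid covers the rest. A black handle on the front wall reaches to x = -110 mm.
- panel (a point): Centre of the visible dark grey panel's face, 64 mm up, axes as the box; panel 39 (x) x 142 (y) mm, 2 mm below the deck, rigid but for the hidden push plate: same grey, 34 (x) x 50 (y) mm, face 2 mm below the panel's, centred across the panel, its centre anywhere from y = -43 to +43 mm. Its place is not given: find it by touch or sight.
- catch (a joint): Hidden push plate: 0 at rest, 0.006 m fully pressed (straight down). Spring-loaded: gives at 1.5 N, 5.1 N at full travel, springs back when let go. The bolt lets go of the lid at about 4 mm.
- lid (a joint): Green lid with white cross: 0 shut, 1.57 upright, stop at 1.85, leaning back. Once the catch lets go, springs throw it to about 0.85 rad within a second; from there it must be pushed (1 to 2 N at the edge); let go before upright it falls back onto its springs, past upright it stands by itself.
- lid_hinge (a point): Middle of the lid's hinge axis (along the box's y), 83 mm behind the box's origin, 63.5 mm up. The lid is a plate 6 mm thick (shut: 60 to 66 mm up), 318 mm long in y, its free edge 116 mm from the axis. Along its underside, within 10 mm of the free edge, hangs a flange with a forward lip, 14 mm deep.
- kit_vial_1: vial standing in the open bay of the box, 16 mm wide, 39 mm tall; origin at the centre of its underside. To be left alone.
- kit_vial_2: second vial standing in the bay of the box, 16 mm wide, 39 mm tall; origin at the centre of its underside. To be left alone.
- kit_syringe: capped syringe lying in the bay of the box, 130 mm long; origin at the centre of its underside. To be left alone.
- vial_rack: blue vial rack holding four capped vials, 58 x 135 x 44 mm; origin at the centre of its underside. To be left alone.
- thermometer: white infra-red thermometer lying on its side, 95 x 118 x 35 mm; origin at the centre of its underside. To be left alone.
- stamp: hand stamp with red-brown handle, 69 mm tall; origin at the centre of its underside. To be left alone.
- measuring_cup: clear dosing cup, 39 mm wide, 38 mm tall; origin at the centre of its underside. To be left alone.
- plaster_roll: roll of skin-coloured fixing tape, 62 mm wide, 26 mm tall; origin at the centre of its underside. To be left alone.
- marker: white and blue marker pen lying in front of the box, 131 mm long, 14 mm thick; origin at the centre of its underside. To be left alone.
- needle_box: white and orange carton, 66 x 133 x 53 mm; origin at the centre of its underside. To be left alone.
- note_block: yellow sticky-note block, 78 x 77 x 24 mm; origin at the centre of its underside. To be left alone.

How it is judged:
By the outcome, as a careful person would: the job done as asked, in the order asked, and still so for the second after the job is handed in, with the robot touching nothing.
It also fails if it takes over 64 s, if anything falls off the work surface, if the arm or the gripper's body presses on something with over 40 N, if the wrist force passes 120 N, or if a joint passes its speed limit or range.

## Working session

There is one attempt and no reset: what is moved stays moved. The work goes in short steps, Python scripts to look and compute and a tool call to move; the robot and the scene stay as the last step left them, time stands still between calls to the robot, and variables do not carry over. Pictures are saved under pics/ and viewed, at most 10 in all, crops included, and the job is handed in when it is done.

Besides the shell and the picture viewer there is one more tool, called after "Request:" as a command line: name --argument value ..., lists and objects as JSON in quotes. step_arm: Moves the arm, as the interface text tells. Shifts and turns lie within -1 to 1; 1 stands for 0.3 m of shift or 90 degrees of turn. Its arguments: {"type":"object","properties":{"plan":{"type":"array"}},"required":["plan"]}

```bash
mkdir -p pics
cat > h.py <<'E'
import numpy as np, cv2
from cell import ctrl
from scipy.spatial.transform import Rotation as R
def world(im,u,v,T=None):
    u=np.asarray(u,float);v=np.asarray(v,float)
    x=(u-im['cx'])/im['fx'];y=(v-im['cy'])/im['fy'];a,b=x.copy(),y.copy()
    for _ in range(10):
        s=1+im['k1']*(a*a+b*b);a=x/s;b=y/s
    z=im['range_z'][v.astype(int),u.astype(int)]
    P=np.stack([a*z,b*z,z,np.ones_like(z)],-1)
    return (P@(im['T'] if T is None else T).T)[...,:3]
E
python3 - <<'E'
from h import *
for n in('top','scene'):
    im=ctrl.get_image(n);cv2.imwrite(f'pics/{n}.png',im['color'][...,::-1])
    np.savez(f'{n}.npz',**im)
s=ctrl.read_state();print(s)
E
```

```text
{'clock': 0.1, 'qpos': array([ 1.07222556,  0.62924941,  0.0384459 ,  1.51826095, -0.02701666,
        0.99634635, -0.01999055]), 'qd': array([-0.00143901, -0.00253133,  0.00099061, -0.00239936,  0.00018373,
        0.00021403,  0.00116037]), 'tau': array([ 2.82987196e-03, -5.64531577e+01,  1.23019908e+00, -1.93973958e+01,
        1.11668132e-02,  5.44997849e-03,  2.98060695e-05]), 'eef_pos': array([ 272.40967291, -589.57541461,  252.48604902]), 'tool_rot': array([-3.13984636e+00,  4.37516680e-06,  4.32770386e-01]), 'force': array([-1.14626044,  0.47393995, -0.36713032]), 'torque': array([0.04871507, 0.0050877 , 0.04326147]), 'gripper_force': 0.0, 'width': 85.63819879396527}
```

View pics/top.png

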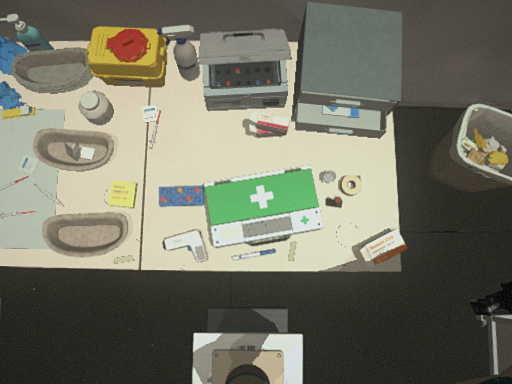

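View pics/scene.png

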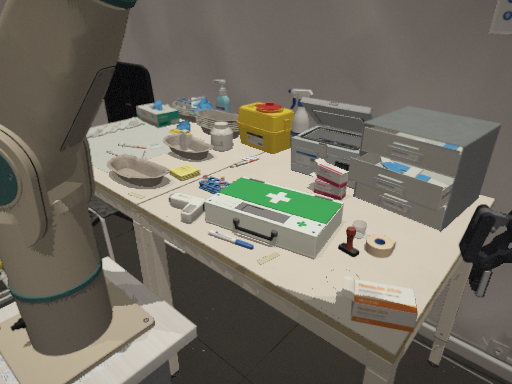

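The top view shows the box centred near (265,205), turned a few degrees, with its grey panel near (270,228). The marker is at (254,254), the thermometer at (187,243) and the rack at (181,196).

Run:
```python
from h import *
im=dict(np.load('top.npz'));c=im['color'];hsv=cv2.cvtColor(c,cv2.COLOR_RGB2HSV)
v,u=np.mgrid[0:384,0:512];W=world(im,u,v)
roi=(u>195)&(u<335)&(v>155)&(v<255)
g=roi&(hsv[...,0]>50)&(hsv[...,0]<85)&(hsv[...,1]>120)
P=W[g];print('lid z',np.median(P[:,2]))
(cx,cy),(w,h),a=cv2.minAreaRect(P[:,:2].astype(np.float32));print('green',cx,cy,w,h,a)
hi=roi&(W[...,2]>55)&(W[...,2]<75)
n,l,st,_=cv2.connectedComponentsWithStats(hi.astype(np.uint8));k=1+st[1:,4].argmax()
P=W[l==k];r=cv2.minAreaRect(P[:,:2].astype(np.float32));print('box',r,np.median(P[:,2]));print(cv2.boxPoints(r))
d=roi&(hsv[...,2]<130)&(hsv[...,1]<60)&(W[...,2]>50)
n,l,st,_=cv2.connectedComponentsWithStats(d.astype(np.uint8));k=1+st[1:,4].argmax()
P=W[l==k];r=cv2.minAreaRect(P[:,:2].astype(np.float32));print('panel',r,np.median(P[:,2]),st[k]);print(P.mean(0))
cv2.imwrite('pics/crop.png',cv2.resize(c[150:265,190:340,::-1],None,fx=5,fy=5,interpolation=cv2.INTER_CUBIC))
```

```text
lid z 67.95182306195693
green 471.47650146484375 -48.43968200683594 257.1763916015625 312.14862060546875 10.728092193603516
box ((520.8284912109375, -38.23274230957031), (191.4272918701172, 320.9692077636719), 10.672605514526367) 67.60290566190156
[[ 397.04932  101.74985]
 [ 456.4918  -213.66705]
 [ 644.60767 -178.21533]
 [ 585.16516  137.20157]]
panel ((584.8507690429688, 79.37480163574219), (5.782177925109863, 44.58060073852539), 9.216827392578125) 67.44795407923425 [215 180  16   5  29]
[584.41523297  80.30074919  67.43105681]
```

View pics/crop.png

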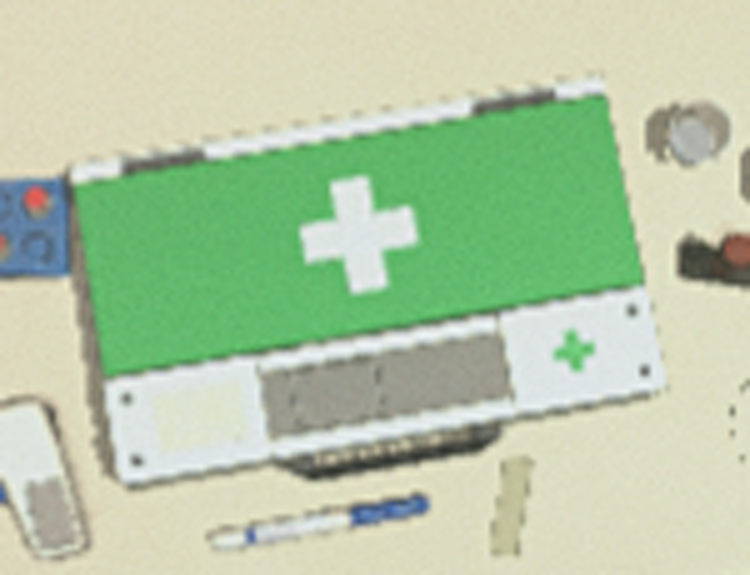

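The crop shows the panel from x 262 to 510, with two faint seams at about x 293 and 380. That is 50 mm apart, which matches the push plate. I'll convert these to world points and plan the approach.

Run:
```python
from h import *
im=dict(np.load('top.npz'))
o=np.array([520.8,-38.2,0]);B=R.from_euler('z',10.67,degrees=True).as_matrix()
for n,u,v in[('TL',260,370),('BL',270,437),('TR',500,332),('BR',512,400),('s1',295,393),('s2',380,380),('greenFL',107,375),('greenFR',640,288)]:
    p=world(im,[190+u/5],[150+v/5])[0];print(n,p.round(1),(B.T@(p-o)).round(1))
s=ctrl.read_state();print(s['eef_pos'],s['tool_rot'],R.from_euler('xyz',s['tool_rot']).as_matrix().round(3))
w=ctrl.get_image('wrist');print(w['T_tool_cam'].round(3))
```

```text
TL [462.6  20.4  62.2] [-46.3  68.3  62.2]
BL [424.2  14.1  61. ] [-85.3  69.3  61. ]
TR [ 485.1 -117.2   71.5] [-49.7 -71.1  71.5]
BR [ 446.8 -124.8   63.7] [-88.7 -71.4  63.7]
s1 [4.496e+02 1.000e-01 6.150e+01] [-62.9  50.8  61.5]
s2 [457.2 -48.6  66.5] [-64.4   1.5  66.5]
greenFL [457.9 107.9  68.8] [-34.8 155.2  68.8]
greenFR [ 512.1 -198.9   68.7] [ -38.4 -156.3   68.7]
[ 272.40967291 -589.57541461  252.48604902] [-3.13984636e+00  4.37516680e-06  4.32770386e-01] [[ 0.908  0.419 -0.001]
 [ 0.419 -0.908  0.002]
 [-0.    -0.002 -1.   ]]
[[-1.00000e-03 -9.49000e-01 -3.16000e-01  8.08510e+01]
 [ 1.00000e+00 -0.00000e+00 -1.00000e-03  3.87000e-01]
 [ 1.00000e-03 -3.16000e-01  9.49000e-01 -1.21072e+02]
 [ 0.00000e+00  0.00000e+00  0.00000e+00  1.00000e+00]]
```

Request:
step_arm --plan '[{"az": 0.0785, "gripper": 0}, {"az": 0.0785, "gripper": 0}, {"dx": 0.0774, "dy": -0.145, "gripper": 0}, {"dx": 0.0774, "dy": -0.145, "gripper": 0}, {"dx": 0.0774, "dy": -0.145, "gripper": 0}, {"dx": 0.0774, "dy": -0.145, "gripper": 0}, {"dx": 0.0774, "dy": -0.145, "gripper": 0}, {"dx": 0.0774, "dy": -0.145, "gripper": 0}, {"dx": 0.0774, "dy": -0.145, "gripper": 0}, {"dx": 0.0774, "dy": -0.145, "gripper": 0}, {"dx": 0.0774, "dy": -0.145, "gripper": 0}, {"dx": 0.0774, "dy": -0.145, "gripper": 0}, {"dx": 0.0774, "dy": -0.145, "gripper": 0}, {"dx": 0.0774, "dy": -0.145, "gripper": 0}, {"gripper": 0}, {"gripper": 0}]'

```text
invalid input
```

Run:
```python
from h import *
s=ctrl.read_state();w=ctrl.get_image('wrist')
o=np.array([520.8,-38.2,0]);B=R.from_euler('z',10.67,degrees=True).as_matrix()
print(s['clock'],s['eef_pos'],np.degrees(s['tool_rot']),'box',B.T@(s['eef_pos']-o),s['force'])
T=np.eye(4);T[:3,:3]=R.from_euler('xyz',s['tool_rot']).as_matrix();T[:3,3]=s['eef_pos'];T=T@w['T_tool_cam']
np.savez('w1.npz',Tw=T,**w)
c=w['color'];cv2.imwrite('pics/w1.png',cv2.convertScaleAbs(c[...,::-1],alpha=1.2))
```

```text
0.15 [ 272.45510769 -589.64212941  252.59388709] [-1.79914867e+02  1.22876921e-03  2.47974650e+01] box [-346.15164407 -495.92604986  252.59388709] [ 0.04693361 -0.94130494  0.26435967]
```

View pics/w1.png

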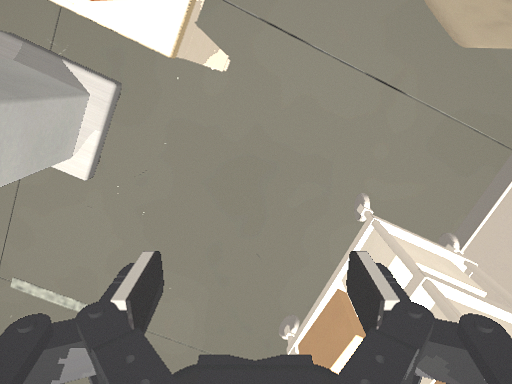

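The move was refused, so this picture only shows the floor and the open fingers at the start pose. I'll give every key in each row.

Request:
step_arm --plan '[{"dx": 0, "dy": 0, "dz": 0, "ax": 0, "ay": 0, "az": 0.0785, "gripper": 0}, {"dx": 0, "dy": 0, "dz": 0, "ax": 0, "ay": 0, "az": 0.0785, "gripper": 0}, {"dx": 0.0774, "dy": -0.145, "dz": 0, "ax": 0, "ay": 0, "az": 0, "gripper": 0}, {"dx": 0.0774, "dy": -0.145, "dz": 0, "ax": 0, "ay": 0, "az": 0, "gripper": 0}, {"dx": 0.0774, "dy": -0.145, "dz": 0, "ax": 0, "ay": 0, "az": 0, "gripper": 0}, {"dx": 0.0774, "dy": -0.145, "dz": 0, "ax": 0, "ay": 0, "az": 0, "gripper": 0}, {"dx": 0.0774, "dy": -0.145, "dz": 0, "ax": 0, "ay": 0, "az": 0, "gripper": 0}, {"dx": 0.0774, "dy": -0.145, "dz": 0, "ax": 0, "ay": 0, "az": 0, "gripper": 0}, {"dx": 0.0774, "dy": -0.145, "dz": 0, "ax": 0, "ay": 0, "az": 0, "gripper": 0}, {"dx": 0.0774, "dy": -0.145, "dz": 0, "ax": 0, "ay": 0, "az": 0, "gripper": 0}, {"dx": 0.0774, "dy": -0.145, "dz": 0, "ax": 0, "ay": 0, "az": 0, "gripper": 0}, {"dx": 0.0774, "dy": -0.145, "dz": 0, "ax": 0, "ay": 0, "az": 0, "gripper": 0}, {"dx": 0.0774, "dy": -0.145, "dz": 0, "ax": 0, "ay": 0, "az": 0, "gripper": 0}, {"dx": 0.0774, "dy": -0.145, "dz": 0, "ax": 0, "ay": 0, "az": 0, "gripper": 0}, {"dx": 0, "dy": 0, "dz": 0, "ax": 0, "ay": 0, "az": 0, "gripper": 0}, {"dx": 0, "dy": 0, "dz": 0, "ax": 0, "ay": 0, "az": 0, "gripper": 0}]'

```text
clock: 2.2
eef_pos: [449.5, -26.0, 253.2]
tool_rot: [3.141, 0.001, 0.186]
force: [-0.8, -0.7, 0.3]
width: -0.0
gripper_force: 0.0
```

Run:
```python
from h import *
s=ctrl.read_state();w=ctrl.get_image('wrist')
o=np.array([520.8,-38.2,0]);B=R.from_euler('z',10.67,degrees=True).as_matrix()
print(s['clock'],s['eef_pos'],np.degrees(s['tool_rot']),'box',B.T@(s['eef_pos']-o),s['force'])
T=np.eye(4);T[:3,:3]=R.from_euler('xyz',s['tool_rot']).as_matrix();T[:3,3]=s['eef_pos'];T=T@w['T_tool_cam']
np.savez('w1.npz',Tw=T,**w)
v,u=np.mgrid[0:384,0:512];b=(world(w,u,v,T)-o)@B
# depth profile along box y in strip of panel
m=(abs(b[...,0]+67)<13)&(abs(b[...,1])<76)
for y in range(-76,76,6):
    k=m&(abs(b[...,1]-y)<3)
    if k.any(): print(y,k.sum(),np.median(b[k][:,2]).round(2),end=' | ')
c=w['color'];cv2.imwrite('pics/w2.png',cv2.resize(c[...,::-1],(800,600),interpolation=cv2.INTER_CUBIC))
```

```text
2.2 [449.53240519 -25.96286636 253.21519109] [1.79975393e+02 3.59000448e-02 1.06701688e+01] box [-67.76963838  25.22089658 253.21519109] [-0.77484457 -0.68423905  0.32664885]
-76 82 66.53 | -70 161 64.59 | -64 153 64.32 | -58 150 64.34 | -52 153 64.44 | -46 152 64.38 | -40 151 64.43 | -34 303 309.89 | -28 815 310.53 | -22 1273 307.18 | -16 1886 306.3 | -10 2657 299.13 | -4 1914 289.98 | 2 1553 287.64 | 8 514 278.05 | 14 1161 273.8 | 20 2134 280.24 | 26 2391 275.81 | 32 1520 277.63 | 38 871 273.63 | 44 885 283.48 | 50 1704 288.41 | 56 2222 293.16 | 62 2450 302.68 | 68 1629 306.54 | 74 968 308.04 |
```

View pics/w2.png

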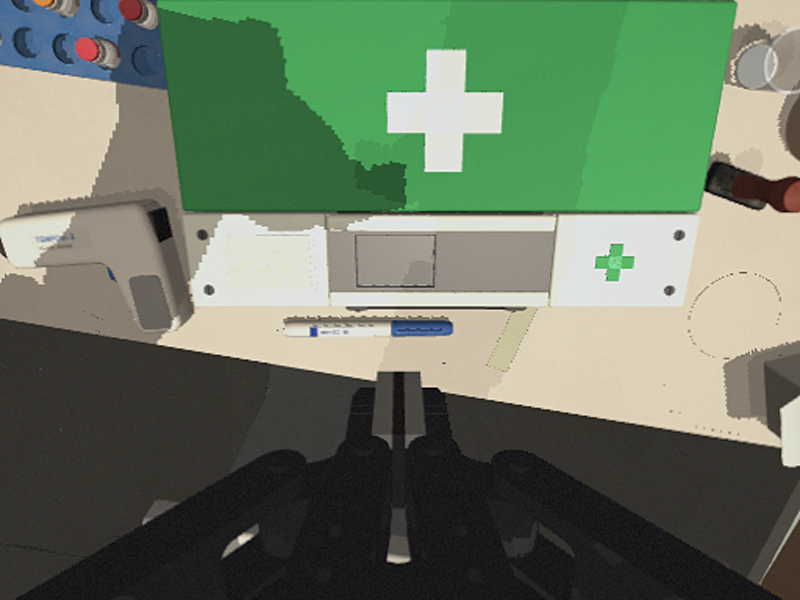

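The wrist view shows the push plate clearly as a dark-edged rectangle from (356,235) to (436,287), inside the panel at (328–552, 230–292). I'll convert its centre and edges.

Run:
```python
from h import *
d=dict(np.load('w1.npz'));T=d.pop('Tw')
o=np.array([520.8,-38.2,0]);B=R.from_euler('z',10.67,degrees=True).as_matrix()
q=np.array([[396,261],[356,261],[436,261],[396,235],[396,287],[328,261],[552,261],[180,208],[733,208],[345,250]])*.64
print(((world(d,q[:,0],q[:,1],T)-o)@B).round(1))
```

```text
[[ -66.8   26.3   64.2]
 [ -67.2   51.8   62.7]
 [ -66.8    0.9   64.3]
 [ -50.5   26.3   62. ]
 [ -84.3   26.4   63.6]
 [ -66.3   69.2   66. ]
 [ -66.6  -72.4   65.1]
 [ -42.8  187.2   -0.7]
 [ -42.8 -224.3   -0.4]
 [ -59.5   58.4   64.6]]
```

Request:
step_arm --plan '[{"dx": 0.003, "dy": -0.003, "dz": 0.08, "ax": 0, "ay": 0, "az": 0, "gripper": 0}, {"dx": 0, "dy": 0, "dz": 0.14, "ax": 0, "ay": 0, "az": 0, "gripper": 0}, {"dx": 0, "dy": 0, "dz": 0.14, "ax": 0, "ay": 0, "az": 0, "gripper": 0}, {"dx": 0, "dy": 0, "dz": 0.1, "ax": 0, "ay": 0, "az": 0, "gripper": 0}, {"dx": 0, "dy": 0, "dz": 0.05, "ax": 0, "ay": 0, "az": 0, "gripper": 0}, {"dx": 0, "dy": 0, "dz": 0.02, "ax": 0, "ay": 0, "az": 0, "gripper": 0}, {"dx": 0, "dy": 0, "dz": 0, "ax": 0, "ay": 0, "az": 0, "gripper": 0}, {"dx": 0, "dy": 0, "dz": 0, "ax": 0, "ay": 0, "az": 0, "gripper": 0}]'

```text
clock: 3.25
eef_pos: [451.0, -24.9, 95.0]
tool_rot: [3.141, -0.001, 0.185]
force: [0.3, 0.3, -0.7]
width: 0.2
gripper_force: 0.0
```

Request:
step_arm --plan '[{"dx": 0, "dy": 0, "dz": 0.01, "ax": 0, "ay": 0, "az": 0, "gripper": 0}, {"dx": 0, "dy": 0, "dz": 0.01, "ax": 0, "ay": 0, "az": 0, "gripper": 0}, {"dx": 0, "dy": 0, "dz": 0.01, "ax": 0, "ay": 0, "az": 0, "gripper": 0}, {"dx": 0, "dy": 0, "dz": 0.007, "ax": 0, "ay": 0, "az": 0, "gripper": 0}, {"dx": 0, "dy": 0, "dz": 0, "ax": 0, "ay": 0, "az": 0, "gripper": 0}]'

```text
clock: 3.88
eef_pos: [450.5, -24.4, 83.1]
tool_rot: [-3.141, 0.0, 0.186]
force: [0.4, -0.1, 0.1]
width: -0.1
gripper_force: 0.3
```

Request:
step_arm --plan '[{"dx": 0, "dy": 0, "dz": 0.005, "ax": 0, "ay": 0, "az": 0, "gripper": 0}, {"dx": 0, "dy": 0, "dz": 0.005, "ax": 0, "ay": 0, "az": 0, "gripper": 0}, {"dx": 0, "dy": 0, "dz": 0, "ax": 0, "ay": 0, "az": 0, "gripper": 0}]'

```text
clock: 4.25
eef_pos: [450.6, -24.4, 80.1]
tool_rot: [-3.142, 0.0, 0.186]
force: [-1.0, 0.9, 0.4]
width: 0.1
gripper_force: 0.6
```

Request:
step_arm --plan '[{"dx": 0, "dy": 0, "dz": 0.005, "ax": 0, "ay": 0, "az": 0, "gripper": 0}, {"dx": 0, "dy": 0, "dz": 0, "ax": 0, "ay": 0, "az": 0, "gripper": 0}]'

```text
clock: 4.5
eef_pos: [450.5, -24.4, 78.7]
tool_rot: [-3.142, 0.0, 0.186]
force: [-0.4, 0.9, 5.2]
width: 0.1
gripper_force: 2.3
```

Request:
step_arm --plan '[{"dx": 0, "dy": 0, "dz": 0.005, "ax": 0, "ay": 0, "az": 0, "gripper": 0}, {"dx": 0, "dy": 0, "dz": 0, "ax": 0, "ay": 0, "az": 0, "gripper": 0}]'

```text
clock: 4.75
eef_pos: [450.6, -24.4, 77.9]
tool_rot: [-3.142, -0.0, 0.186]
force: [-1.9, -0.5, 12.6]
width: 0.0
gripper_force: 6.8
```

Run:
```python
from h import *
print(ctrl.read_state()['force'])
im=ctrl.get_image('scene');w=ctrl.get_image('wrist')
a=cv2.resize(im['color'][150:270,180:360],(400,267));b=cv2.resize(w['color'],(400,300))
cv2.imwrite('pics/p.png',np.vstack([a,b])[...,::-1])
```

```text
[-1.91203644 -0.49714157 12.59580502]
```

View pics/p.png

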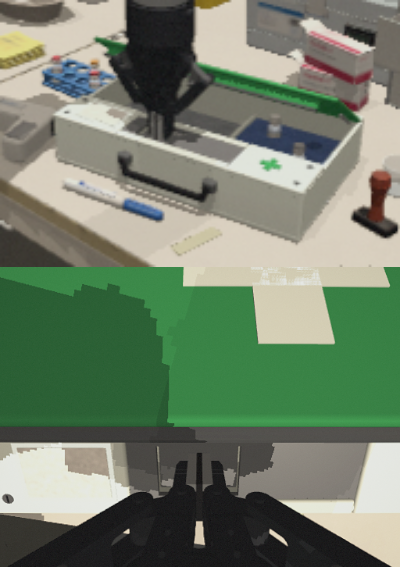

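The lid has sprung up, with its green plate tilted behind the fingers at the top of the wrist view, and the bay is visible. Next I'll rise clear of the plate.

Request:
step_arm --plan '[{"dx": 0, "dy": 0, "dz": -0.02, "ax": 0, "ay": 0, "az": 0, "gripper": 0}, {"dx": 0, "dy": 0, "dz": -0.05, "ax": 0, "ay": 0, "az": 0, "gripper": 0}, {"dx": 0, "dy": 0, "dz": -0.08, "ax": 0, "ay": 0, "az": 0, "gripper": 0}, {"dx": 0, "dy": 0, "dz": -0.08, "ax": 0, "ay": 0, "az": 0, "gripper": 0}, {"dx": 0, "dy": 0, "dz": 0, "ax": 0, "ay": 0, "az": 0, "gripper": 0}, {"dx": 0.04, "dy": 0, "dz": 0, "ax": 0, "ay": 0, "az": 0, "gripper": 0}, {"dx": 0.04, "dy": 0, "dz": 0, "ax": 0, "ay": 0, "az": 0, "gripper": 0}, {"dx": 0, "dy": 0, "dz": 0, "ax": 0, "ay": 0, "az": 0, "gripper": 0}]'

```text
clock: 5.85
eef_pos: [475.5, -19.6, 145.6]
tool_rot: [-3.142, -0.0, 0.187]
force: [0.8, -0.2, 0.4]
width: 0.0
gripper_force: 0.0
```

Request:
step_arm --plan '[{"dx": 0.025, "dy": 0, "dz": 0, "ax": 0, "ay": 0, "az": 0, "gripper": 0}, {"dx": 0.025, "dy": 0, "dz": 0, "ax": 0, "ay": 0, "az": 0, "gripper": 0}, {"dx": 0.025, "dy": 0, "dz": 0, "ax": 0, "ay": 0, "az": 0, "gripper": 0}, {"dx": 0.025, "dy": 0, "dz": 0, "ax": 0, "ay": 0, "az": 0, "gripper": 0}, {"dx": 0.025, "dy": 0, "dz": 0, "ax": 0, "ay": 0, "az": 0, "gripper": 0}, {"dx": 0.025, "dy": 0, "dz": 0, "ax": 0, "ay": 0, "az": 0, "gripper": 0}, {"dx": 0, "dy": 0, "dz": 0, "ax": 0, "ay": 0, "az": 0, "gripper": 0}]'

```text
clock: 6.72
eef_pos: [498.1, -15.4, 144.4]
tool_rot: [-3.138, 0.043, 0.183]
force: [-37.7, -7.3, 31.4]
width: -0.0
gripper_force: 19.7
```

Request:
step_arm --plan '[{"dx": -0.06, "dy": 0, "dz": 0, "ax": 0, "ay": 0, "az": 0, "gripper": 0}, {"dx": -0.09, "dy": 0, "dz": 0, "ax": 0, "ay": 0, "az": 0, "gripper": 0}, {"dx": 0, "dy": 0, "dz": 0, "ax": 0, "ay": 0, "az": 0, "gripper": 0}]'

```text
clock: 7.1
eef_pos: [472.6, -20.4, 146.2]
tool_rot: [-3.141, 0.002, 0.185]
force: [1.3, 0.0, -0.5]
width: -0.3
gripper_force: 0.0
```

Run:
```python
from h import *
print(ctrl.read_state()['force'],ctrl.read_state()['eef_pos'])
im=ctrl.get_image('scene');w=ctrl.get_image('wrist');t=ctrl.get_image('top')
np.savez('scene2.npz',**im);np.savez('top2.npz',**t)
a=cv2.resize(im['color'][110:270,150:390],(600,400));b=cv2.resize(w['color'],(266,200));c=cv2.resize(t['color'][150:265,190:340],(260,200))
cv2.imwrite('pics/p2.png',np.vstack([a,np.hstack([b,c,np.zeros((200,74,3),np.uint8)])])[...,::-1])
# lid profile from all cams: green points in box frame
o=np.array([520.8,-38.2,0]);B=R.from_euler('z',10.67,degrees=True).as_matrix()
s=ctrl.read_state();T=np.eye(4);T[:3,:3]=R.from_euler('xyz',s['tool_rot']).as_matrix();T[:3,3]=s['eef_pos']
v,u=np.mgrid[0:384,0:512]
for n,i,TT in(('scene',im,None),('top',t,None),('wrist',w,T@w['T_tool_cam'])):
    h=cv2.cvtColor(i['color'],cv2.COLOR_RGB2HSV);b=(world(i,u,v,TT)-o)@B
    m=(h[...,0]>50)&(h[...,0]<85)&(h[...,1]>120)&(abs(b[...,1])<158)&(b[...,0]>-60)&(b[...,0]<150)&(b[...,2]>40)&(i['range_z']>0)
    p=b[m];print(n,m.sum())
    if len(p)>20:
        f=np.polyfit(p[:,0],p[:,2],1);print(f,np.percentile(p[:,0],[1,50,99]),np.percentile(p[:,2],[1,50,99]))
```

```text
[ 1.25419666  0.00835928 -0.48862792] [472.5829182  -20.40571381 146.24886575]
scene 1222
[ -1.03396907 142.91846175] [-4.08429344 37.04706385 73.36955242] [ 64.68466796 105.5584743  148.63725085]
top 52
[  1.06738204 140.0106729 ] [-28.48474106   4.39514035  21.31689312] [102.02117164 141.97215286 157.78844261]
wrist 83970
[ -1.06518649 157.62583949] [ 3.38469301 33.81010147 81.66766205] [ 68.60671271 122.35221517 151.55807293]
```

View pics/p2.png

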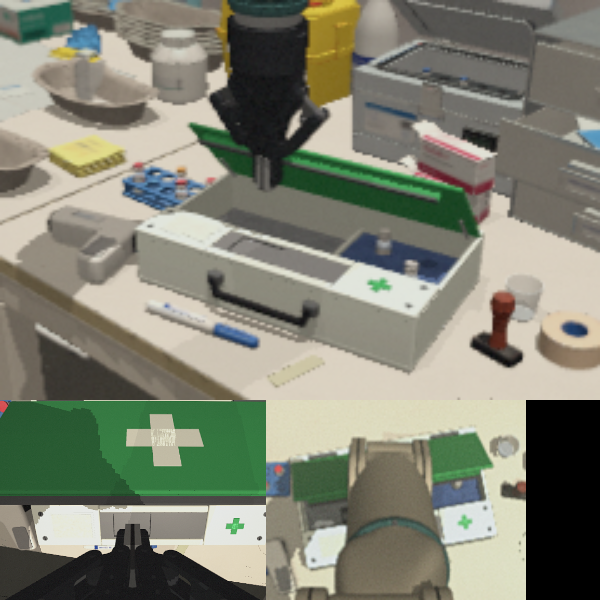

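The lid stands at about 0.83 rad (green fit slope −1.06), with the flange edge near box (−7, 140). My level push jammed by friction against that edge, because it has to rise as it goes back. I'll follow its arc around the hinge instead, going up and back together.

Request:
step_arm --plan '[{"dx": 0.04, "dy": 0, "dz": 0, "ax": 0, "ay": 0, "az": 0, "gripper": 0}, {"dx": 0.04, "dy": 0, "dz": 0, "ax": 0, "ay": 0, "az": 0, "gripper": 0}, {"dx": 0.014, "dy": 0, "dz": -0.0135, "ax": 0, "ay": 0, "az": 0, "gripper": 0}, {"dx": 0.014, "dy": 0, "dz": -0.0135, "ax": 0, "ay": 0, "az": 0, "gripper": 0}, {"dx": 0.015, "dy": 0, "dz": -0.013, "ax": 0, "ay": 0, "az": 0, "gripper": 0}, {"dx": 0.015, "dy": 0, "dz": -0.013, "ax": 0, "ay": 0, "az": 0, "gripper": 0}]'

```text
clock: 8.0
eef_pos: [514.8, -12.3, 162.1]
tool_rot: [-3.141, 0.002, 0.186]
force: [-2.6, -0.4, 1.9]
width: 0.1
gripper_force: 1.4
```

Force is only about 3 N now, so I'll continue along the arc.

Request:
step_arm --plan '[{"dx": 0.016, "dy": 0, "dz": -0.012, "ax": 0, "ay": 0, "az": 0, "gripper": 0}, {"dx": 0.016, "dy": 0, "dz": -0.012, "ax": 0, "ay": 0, "az": 0, "gripper": 0}, {"dx": 0.017, "dy": 0, "dz": -0.01, "ax": 0, "ay": 0, "az": 0, "gripper": 0}, {"dx": 0.017, "dy": 0, "dz": -0.01, "ax": 0, "ay": 0, "az": 0, "gripper": 0}, {"dx": 0.018, "dy": 0, "dz": -0.008, "ax": 0, "ay": 0, "az": 0, "gripper": 0}, {"dx": 0.018, "dy": 0, "dz": -0.008, "ax": 0, "ay": 0, "az": 0, "gripper": 0}]'

```text
clock: 8.75
eef_pos: [545.3, -6.6, 180.3]
tool_rot: [-3.142, -0.0, 0.186]
force: [-0.8, 0.3, 1.0]
width: -0.1
gripper_force: 0.2
```

Request:
step_arm --plan '[{"dx": 0.0185, "dy": 0, "dz": -0.006, "ax": 0, "ay": 0, "az": 0, "gripper": 0}, {"dx": 0.0185, "dy": 0, "dz": -0.006, "ax": 0, "ay": 0, "az": 0, "gripper": 0}, {"dx": 0.019, "dy": 0, "dz": -0.004, "ax": 0, "ay": 0, "az": 0, "gripper": 0}, {"dx": 0.019, "dy": 0, "dz": -0.004, "ax": 0, "ay": 0, "az": 0, "gripper": 0}]'

```text
clock: 9.25
eef_pos: [567.4, -2.5, 186.2]
tool_rot: [3.142, -0.0, 0.186]
force: [-0.7, 0.1, -0.2]
width: -0.1
gripper_force: 0.2
```

Request:
step_arm --plan '[{"dx": 0.02, "dy": 0, "dz": -0.002, "ax": 0, "ay": 0, "az": 0, "gripper": 0}, {"dx": 0.02, "dy": 0, "dz": -0.001, "ax": 0, "ay": 0, "az": 0, "gripper": 0}, {"dx": 0.02, "dy": 0, "dz": 0, "ax": 0, "ay": 0, "az": 0, "gripper": 0}, {"dx": 0.02, "dy": 0, "dz": 0, "ax": 0, "ay": 0, "az": 0, "gripper": 0}, {"dx": 0, "dy": 0, "dz": 0, "ax": 0, "ay": 0, "az": 0, "gripper": 0}]'

```text
clock: 9.88
eef_pos: [591.2, 2.1, 187.0]
tool_rot: [-3.142, -0.001, 0.186]
force: [0.1, 0.1, -0.2]
width: -0.1
gripper_force: 0.0
```

Run:
```python
from h import *
im=ctrl.get_image('scene');print(ctrl.read_state()['force'])
cv2.imwrite('pics/p3.png',cv2.resize(im['color'][90:270,150:390],(600,450))[...,::-1])
```

```text
[0.26713673 0.00675108 0.39082093]
```

View pics/p3.png

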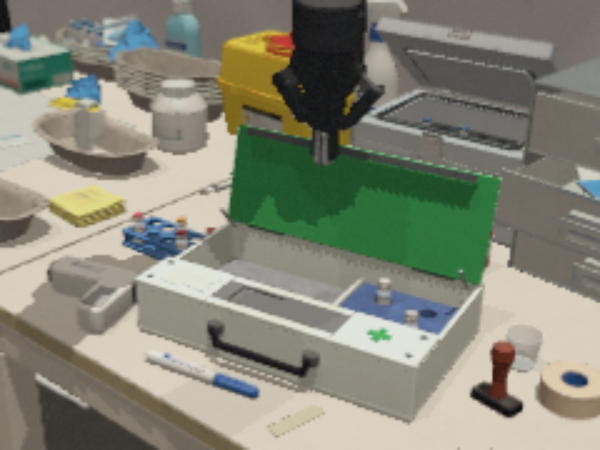

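The lid stands past upright, leaning back (edge at y about 130–180), and the vials still stand in the bay. I'll back the fingers off and up.

Request:
step_arm --plan '[{"dx": -0.04, "dy": 0, "dz": 0, "ax": 0, "ay": 0, "az": 0, "gripper": 0}, {"dx": -0.1, "dy": 0, "dz": 0, "ax": 0, "ay": 0, "az": 0, "gripper": 0}, {"dx": -0.12, "dy": 0, "dz": 0, "ax": 0, "ay": 0, "az": 0, "gripper": 0}, {"dx": -0.12, "dy": 0, "dz": -0.05, "ax": 0, "ay": 0, "az": 0, "gripper": 0}, {"dx": 0, "dy": 0, "dz": -0.15, "ax": 0, "ay": 0, "az": 0, "gripper": 0}, {"dx": 0, "dy": 0, "dz": 0, "ax": 0, "ay": 0, "az": 0, "gripper": 0}, {"dx": 0, "dy": 0, "dz": 0, "ax": 0, "ay": 0, "az": 0, "gripper": 0}, {"dx": 0, "dy": 0, "dz": 0, "ax": 0, "ay": 0, "az": 0, "gripper": 0}]'

```text
clock: 10.92
eef_pos: [477.7, -19.1, 246.1]
tool_rot: [-3.141, 0.002, 0.186]
force: [0.4, 0.8, -0.2]
width: -0.1
gripper_force: 0.0
```

Run:
```python
from h import *
im=ctrl.get_image('scene');s=ctrl.read_state();print(s['clock'],s['eef_pos'],s['force'])
cv2.imwrite('pics/p4.png',cv2.resize(im['color'][90:270,150:390],(600,450))[...,::-1])
```

```text
10.975 [477.83685274 -19.1773762  246.04359796] [ 0.4289919  -0.10500995  0.28162969]
```

View pics/p4.png

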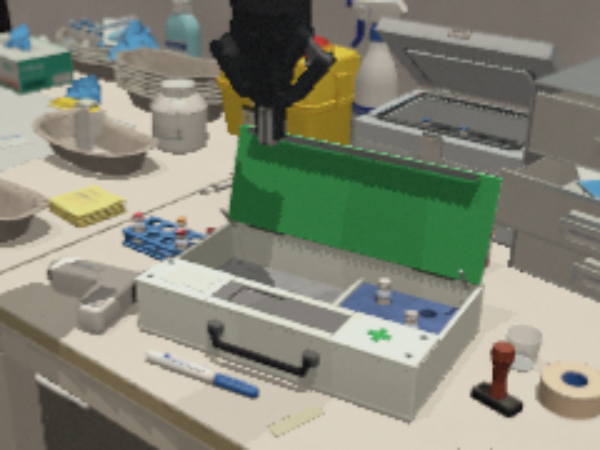

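The lid stands open by itself, the gripper is clear of it, and everything else is in place.

```bash
python3 -c "
from cell import ctrl;print(ctrl.finish_job())"
```

```text
the job is handed in; nothing more can be done
None
```

The box is open and handed in at about 11 s: I found the push plate by camera rather than by feeling along the panel, pressed it with up to 12.6 N, and the lid now stands open by itself with the contents and table items where they were; my first push on the lid jammed (wrist force about 50 N), so I backed off and redid it at about 3 N.

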